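# Level the kitchen balance

## Robot

A 6-joint arm with a two-finger parallel gripper is mounted at the origin on the work surface. World frame = base frame: x ahead of the robot, y to its left, z up, the work surface at z = 0. Lengths are in m, angles in degrees, forces in N, time in s.
With the tool pointing down it reaches from about 0.275 to 0.775 m from the base axis. Payload 14.6 kg.
Tool frame: the origin (TCP) lies on the centre line of the jaws, within the pads' length; the fingertips stand 25 mm ahead of it and the grasp point (between the pads) lies 6 mm ahead of it (robot.tcp_to_tips is the distance from the TCP to the fingertips, in m); z points along the fingers, y is the line along which they close (so a half turn about z gives the same grasp; the last joint's range is limited). The gripper opens to 85 mm and grips with 20 to 120 N. Pads are 22 mm wide; open, the fingers measure 114 mm over their backs; the gripper's body (76 mm by 85 mm) begins 54 mm behind the grasp point. The pads swing forward as they close: fully open they stand 13 mm farther back than shut.
Start: joints at [56.362, 15.075, -2.767, 72.158, 0, 81.102], TCP at [0.22, 0.477, 0.256] pointing down, gripper open.
Joint ranges: [-151.79, 151.79], [-50.71, 97.33], [-67.44, 78.34], [-121.81, 120.89], [-77.56, 73.72], [-180, 180]. Speed limits (degrees/s): [108.29, 108.29, 147.25, 159.86, 180, 180].

## Interface

Orientations are given as a 3x3 rotation matrix whose columns are the frame's x, y, z axes.
In Python, from station import robot, optics gives the robot as it stands.
- The arm moves only by the tool send_rows, never from a script. Its arguments are lists of equal length, an entry for each row: "hand": the opening, from -1 (shut) to 1 (fully open); "offset": the shift along the tool's x, y, z normalised to -1 to 1, where 1 is 20 mm, a list of three; "rotation": the turn, a rotation vector about the tool's x, y, z normalised to -1 to 1, where 1 is pi rad, a list of three. A call has 1 to 8 rows; each row shifts and turns the commanded pose from where the row before left it, along the tool's axes as they then stand; what a row does not reach is not made up. A row lasts 1/10 s, in which the tool goes at most 50 mm and 8.59 degrees, less where a joint would pass 70% of its speed; a pose out of reach is approached as far as the arm can. A call with a number of a shift or a turn outside -1 to 1 is refused whole. A call with a gripper value outside its range is refused whole. The fingers move at their own pace and stop on an object; the grip force is fixed at half the most. Time passes only in rows, so rows that do not move let the fingers close. It gives the time, the measured TCP pose, the force, the opening and the grip force at its end, in the units of the state.
- robot.state(): the state, without advancing time (a new reading comes with each control period).
- optics.read_camera(name): name is "scene" or "top"; returns the picture (400x640x3 uint8, red, green, blue); there is no depth.
- optics.calibration(name): a dict with "fx", "fy", "cx", "cy" (pixels), "R" (3x3) and "t" (3): a world point X has camera coordinates R X + t. Camera axes: x right, y down, z forward; pixel columns grow to the right and rows downward; lengths in m; the calibration is good to about 2 mm. A picture is of the moment at which its call begins. calibration takes no time and is no camera call.
- robot.hand_in(): hands the job in; it is judged then, once.
The state is a dict: "time": time; "q": joint angles; "joint_vel": joint speeds; "tau": joint torques, N m; "tcp_pos": TCP position; "ee_rot": TCP orientation; "force": force on the tool from outside, world axes, zero at the start; "torque": the same for the moment, N m; "finger_gap": finger opening in m; "grasp_force": force on a finger pad.
Only numpy, scipy, OpenCV 4.12 (cv2) and the standard library are available. Lean on these libraries where they do the work, as an engineer would, in place of code of your own. Each camera call takes 0.05 s, during which the arm holds its last target. There are 200 camera calls.

## Task

One pan of the kitchen balance is too heavy: move a single weight from it, the one that shares the pan with the largest weight, to the other pan, so that both pans end level. Seat it gently over that pan's locating pin, feeling for the pin without pressing hard, until it sits flat on the pan floor; let go, and leave the other two weights on their pans and the other kitchen things where they are.

Things in the scene. Friction and masses are not known exactly. Their poses are not given: they have to be found in the camera images.
- balance: two-pan kitchen balance, grey casing 100 x 270 x 39 mm; origin on the counter under its middle, z up, y from pan b towards pan a. Pans at y = +85 mm (a) and -85 mm (b), linked: as one sinks the other rises, 8 mm either way from level to the stops. 2 N of imbalance moves them 8 mm: the lighter pan yields softly when pressed, then stops. Level: the two dark pointers between the pans face each other.
- pan_a: horizontal white pan a, always level: tray 135 mm (x) x 145 mm (y), rim 6 mm high and 4 mm thick. Origin: centre of the floor's upper face, 85 mm above the counter when level. Axes as the balance's. The slot and pin are in its -x half; weights not on the pin stand on the flat +x half (x about +33 mm).
- pan_b: horizontal white pan b, always level: tray 135 mm (x) x 145 mm (y), rim 6 mm high and 4 mm thick. Origin: centre of the floor's upper face, 85 mm above the counter when level. Axes as the balance's. The slot and pin are in its -x half; weights not on the pin stand on the flat +x half (x about +33 mm).
- pan_a_slot (a point): middle of the dark slot in pan a's floor (33 mm to -x of the floor's centre, at floor height), running along y. A steel pin 12 mm thick, its top edge barely rounded, stands 12 mm up from the floor, fixed somewhere in it between y = -13 and +13 mm: different every time and NOT measured, find it by feel or by eye. It does not yield sideways.
- pan_b_slot (a point): middle of the dark slot in pan b's floor (33 mm to -x of the floor's centre, at floor height), running along y. A steel pin 12 mm thick, its top edge barely rounded, stands 12 mm up from the floor, fixed somewhere in it between y = -13 and +13 mm: different every time and NOT measured, find it by feel or by eye. It does not yield sideways.
- weight_large: The largest weight; it stays on its pan. Solid steel disc 60 mm across and 27 mm high, with a round grip knob 18 mm thick rising another 30 mm from the middle of its top, and a central bore in its underside, 15.4 mm wide and 13.5 mm deep, that fits over a pan's pin (12 mm thick, 12 mm high); 600 g within 3 percent. Origin: centre of the underside; z up.
- weight_medium: The middle weight. Solid steel disc 52 mm across and 24 mm high, with a round grip knob 18 mm thick rising another 30 mm from the middle of its top, and a central bore in its underside, 15.4 mm wide and 13.5 mm deep, that fits over a pan's pin (12 mm thick, 12 mm high); 400 g within 3 percent. Origin: centre of the underside; z up.
- weight_small: The smallest weight. Solid steel disc 44 mm across and 18 mm high, with a round grip knob 18 mm thick rising another 30 mm from the middle of its top, and a central bore in its underside, 15.4 mm wide and 13.5 mm deep, that fits over a pan's pin (12 mm thick, 12 mm high); 200 g within 3 percent. Origin: centre of the underside; z up.
- rolling_pin: tapered olive-wood rolling pin, 400 mm long, 42 mm thick in the middle, lying on the wooden board; origin at the middle of its underside, x along the pin
- container: clear plastic container 158 x 118 x 87 mm with a clip-on white lid; origin centre of underside
- divider: stainless dough divider (flat 100 x 150 mm blade lying on the counter, round wooden grip along one long edge, 18 mm high); origin centre of underside of the blade
- prep_bowl: white ceramic bowl, 100 mm across, 45 mm high; origin centre of underside
- cutter: steel pastry-cutter ring, 70 mm across, 35 mm high; origin centre of underside
There are look-alikes about, which are no part of the job. Leave any yellow look-alike of the weight_small alone.

How it is judged (in metres and radians):
At the end, for the whole second after the job is handed in: Both pans within 3 mm of level and still; the small and medium weights on one pan and the large one on the other, all upright (within 0.06 rad) and flat on the pan floors (within 2 to 3 mm), the moved one over the pin (its centre within 6 mm of the slot's line and 14.8 mm of the slot's middle) (z of pan_a in the frame of balance between 0.082 and 0.088 m and linear speed of pan_a below 0.01 m/s and angle between each of weight_small, weight_medium, weight_large's own z axis and vertical below 0.06 rad and linear speed of each of weight_small, weight_medium, weight_large below 0.02 m/s and ((x of weight_small in the frame of pan_a between -0.039 and -0.027 m and y of weight_small in the frame of pan_a between -0.0148 and 0.0148 m and z of weight_small in the frame of pan_a between -0.004 and 0.002 m and x of weight_medium in the frame of pan_a between -0.06 and 0.06 m and y of weight_medium in the frame of pan_a between -0.065 and 0.065 m and z of weight_medium in the frame of pan_a between -0.004 and 0.003 m and x of weight_large in the frame of pan_b between -0.06 and 0.06 m and y of weight_large in the frame of pan_b between -0.065 and 0.065 m and z of weight_large in the frame of pan_b between -0.004 and 0.003 m) or (x of weight_medium in the frame of pan_a between -0.039 and -0.027 m and y of weight_medium in the frame of pan_a between -0.0148 and 0.0148 m and z of weight_medium in the frame of pan_a between -0.004 and 0.002 m and x of weight_small in the frame of pan_a between -0.06 and 0.06 m and y of weight_small in the frame of pan_a between -0.065 and 0.065 m and z of weight_small in the frame of pan_a between -0.004 and 0.003 m and x of weight_large in the frame of pan_b between -0.06 and 0.06 m and y of weight_large in the frame of pan_b between -0.065 and 0.065 m and z of weight_large in the frame of pan_b between -0.004 and 0.003 m) or (x of weight_small in the frame of pan_b between -0.039 and -0.027 m and y of weight_small in the frame of pan_b between -0.0148 and 0.0148 m and z of weight_small in the frame of pan_b between -0.004 and 0.002 m and x of weight_medium in the frame of pan_b between -0.06 and 0.06 m and y of weight_medium in the frame of pan_b between -0.065 and 0.065 m and z of weight_medium in the frame of pan_b between -0.004 and 0.003 m and x of weight_large in the frame of pan_a between -0.06 and 0.06 m and y of weight_large in the frame of pan_a between -0.065 and 0.065 m and z of weight_large in the frame of pan_a between -0.004 and 0.003 m) or (x of weight_medium in the frame of pan_b between -0.039 and -0.027 m and y of weight_medium in the frame of pan_b between -0.0148 and 0.0148 m and z of weight_medium in the frame of pan_b between -0.004 and 0.002 m and x of weight_small in the frame of pan_b between -0.06 and 0.06 m and y of weight_small in the frame of pan_b between -0.065 and 0.065 m and z of weight_small in the frame of pan_b between -0.004 and 0.003 m and x of weight_large in the frame of pan_a between -0.06 and 0.06 m and y of weight_large in the frame of pan_a between -0.065 and 0.065 m and z of weight_large in the frame of pan_a between -0.004 and 0.003 m))); the robot touches nothing.
It fails at once if the small or medium weight presses with more than 15 N on the pan that does not carry the largest weight ((horizontal distance between weight_large and pan_b below 0.08 m and contact force between weight_small and pan_a above 15 N) or (horizontal distance between weight_large and pan_b below 0.08 m and contact force between weight_medium and pan_a above 15 N) or (horizontal distance between weight_large and pan_a below 0.08 m and contact force between weight_small and pan_b above 15 N) or (horizontal distance between weight_large and pan_a below 0.08 m and contact force between weight_medium and pan_b above 15 N)).
It fails at once if the fingers press on the balance with more than 10 N (contact force between the fingers and balance above 10 N).
It fails at once if the largest weight is taken off or pushed more than 40 mm away (distance of weight_large from where it was at the start of the episode above 0.04 m).
It fails at once if another kitchen thing is moved by more than 30 mm (distance of any of rolling_pin, container, divider, prep_bowl, cutter from where it was at the start of the episode above 0.03 m).
It also fails if it takes over 54 s, if anything falls off the work surface, if the arm or the gripper's body presses on something with over 40 N, if the wrist force passes 120 N, or if a joint passes its speed limit or range.

## Working session

There is one attempt and no reset: what is moved stays moved. The work goes in short steps, Python scripts to look and compute and a tool call to move; the robot and the scene stay as the last step left them, time stands still between calls to the robot, and variables do not carry over. Pictures are saved under pics/ and viewed, at most 10 in all, crops included, and the job is handed in when it is done.

Besides the shell and the picture viewer there is one more tool, called after "Emit:" in YAML: its name, and indented under it one key for each argument. send_rows: Moves the arm, as the interface text tells. Its arguments: {"type":"object","properties":{"hand":{"type":"array","items":{"type":"number"}},"offset":{"type":"array","items":{"type":"array","items":{"type":"number","minimum":-1,"maximum":1}}},"rotation":{"type":"array","items":{"type":"array","items":{"type":"number","minimum":-1,"maximum":1}}}},"required":["hand","offset","rotation"]}

```bash
mkdir -p pics; python3 - <<'E'
from station import robot, optics
import cv2
for n in ("scene","top"):
    im=optics.read_camera(n); cv2.imwrite(f"pics/{n}0.png",cv2.cvtColor(im,cv2.COLOR_RGB2BGR))
    c=optics.calibration(n); print(n,{k:(v if not hasattr(v,'round') else v) for k,v in c.items()})
s=robot.state(); print(s['tcp_pos'],s['ee_rot'],s['force'],s['finger_gap'],s['time'])
E
```

```text
scene {'fx': 418.6966960588024, 'fy': 418.6966960588024, 'cx': 315.93234085392055, 'cy': 198.24672630481234, 'R': array([[ 0.16240612,  0.98672168, -0.00214127],
       [ 0.81290613, -0.13502694, -0.56652569],
       [-0.55929231,  0.09026658, -0.8240413 ]]), 't': array([-0.11757012, -0.4345073 ,  1.46314932])}
top {'fx': 460.05120632345097, 'fy': 460.05120632345097, 'cx': 322.51280505789373, 'cy': 192.27093667375354, 'R': array([[-0.00745599, -0.99997105,  0.00151606],
       [-0.99564756,  0.00728288, -0.09291334],
       [ 0.09289961, -0.00220222, -0.99567304]]), 't': array([0.03150635, 0.56896759, 1.50312632])}
[0.21959556 0.47663801 0.25586284] [[-9.08212966e-01  4.18507988e-01 -5.20673021e-04]
 [ 4.18508288e-01  9.08212634e-01 -7.89973920e-04]
 [ 1.42271420e-04 -9.35370532e-04 -9.99999552e-01]] [-0.10604852  0.05975153  0.1741067 ] 0.08529214298236441 0.1
```

View pics/scene0.png

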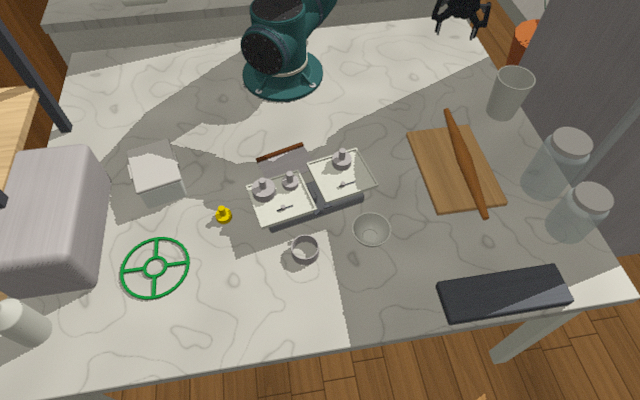

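View pics/top0.png

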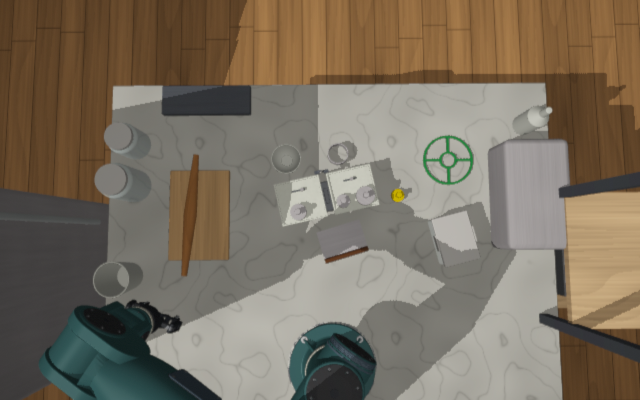

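```bash
python3 - <<'E'
import cv2,numpy as np
a=cv2.imread("pics/top0.png")[145:235,265:420]; b=cv2.imread("pics/scene0.png")[135:240,235:385]
a=cv2.resize(a,None,fx=5,fy=5,interpolation=cv2.INTER_CUBIC)[:, :775]; b=cv2.resize(b,None,fx=5,fy=5,interpolation=cv2.INTER_CUBIC)
cv2.imwrite("pics/topc.png",a);cv2.imwrite("pics/scenec.png",b)
E
```

```text
(no output)
```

View pics/topc.png

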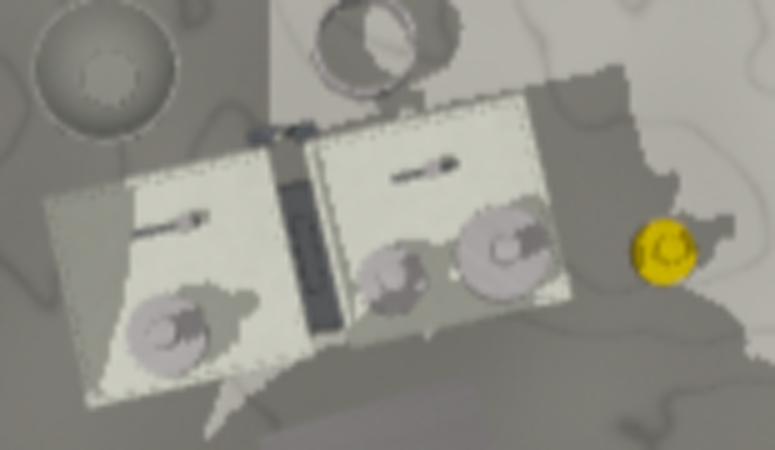

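View pics/scenec.png

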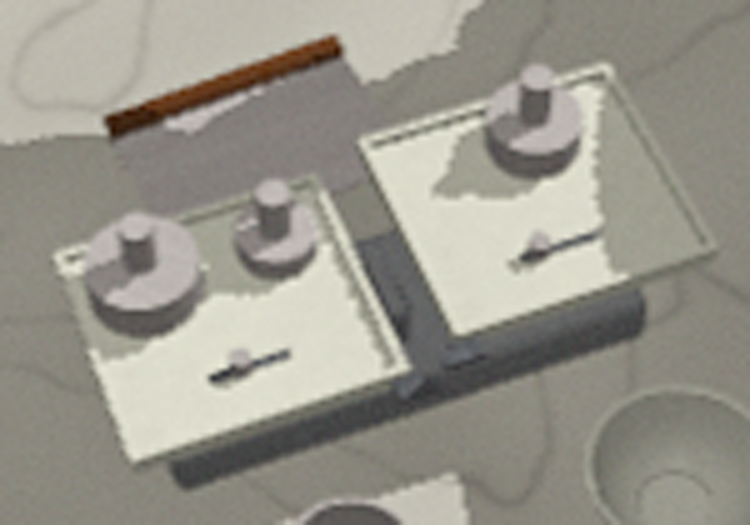

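```bash
cat > h.py <<'E'
import numpy as np
from station import optics
C={n:optics.calibration(n) for n in("scene","top")}
def ray(n,p):
    c=C[n];d=c['R'].T@[(p[0]-c['cx'])/c['fx'],(p[1]-c['cy'])/c['fy'],1];return -c['R'].T@c['t'],d/np.linalg.norm(d)
def plane(n,p,z):
    o,d=ray(n,p);return o+d*(z-o[2])/d[2]
def tri(ps,pt):
    A=np.zeros((3,3));b=np.zeros(3);L=[ray("scene",ps),ray("top",pt)]
    for o,d in L:
        P=np.eye(3)-np.outer(d,d);A+=P;b+=P@o
    x=np.linalg.solve(A,b);return x,[np.linalg.norm(np.cross(x-o,d))*1e3 for o,d in L]
def T(x,y):return (265+(x+.5)/5-.5,145+(y+.5)/5-.5)
def S(x,y):return (235+(x+.5)/5-.5,135+(y+.5)/5-.5)
E
python3 - <<'E'
from h import *
np.set_printoptions(precision=4,suppress=True)
for n,s,t,z in [("pin",(540,240),(195,217),.105),("slotA(-)",(600,235),(132,236),.093),("slotB",(512,265),(208,213),.093),
 ("smallknob",(272,188),(392,270),.125),("largeknob",(137,223),(508,247),.134),("medknob",(538,73),(165,330),.147),
 ("pinR",(240,361),(436,166),.089)]:
    print(n,*tri(S(*s),T(*t)),"S",plane("scene",S(*s),z)[:2],"T",plane("top",T(*t),z)[:2])
for nm,z,t,s in [("L",.099,[(45,198),(268,150),(312,355),(92,407)],[(715,245),(458,333),(362,143),(608,67)]),
              ("R",.083,[(310,143),(525,95),(572,297),(350,345)],[(405,372),(133,460),(57,257),(315,182)])]:
    for n,q,f in(("top",t,T),("scene",s,S)):
        P=np.array([plane(n,f(*p),z) for p in q])
        e=(P[1]-P[0]+P[2]-P[3]);print(nm,n,P.mean(0),"ang",np.degrees(np.arctan2(e[1],e[0])),"\n",P[:,:2])
E
```

```text
pin [0.5761 0.0899 0.1081] [np.float64(3.0256328962136285), np.float64(3.025632896213636)] S [0.5743 0.0935] T [0.5758 0.0871]
slotA(-) [0.5655 0.1278 0.0901] [np.float64(0.03961377439374277), np.float64(0.03961377439371295)] S [0.5676 0.1271] T [0.5652 0.1276]
slotB [0.5794 0.0789 0.0937] [np.float64(0.3625990236865943), np.float64(0.3625990236865818)] S [0.5789 0.0786] T [0.5796 0.0792]
smallknob [ 0.5392 -0.0367  0.1309] [np.float64(1.0456037955334587), np.float64(1.04560379553349)] S [ 0.5344 -0.0375] T [ 0.5398 -0.036 ]
largeknob [ 0.5528 -0.1069  0.1346] [np.float64(0.4358601941248835), np.float64(0.4358601941249064)] S [ 0.5523 -0.1065] T [ 0.5528 -0.1074]
medknob [0.5023 0.1043 0.1498] [np.float64(0.44800911095284457), np.float64(0.4480091109527866)] S [0.5    0.1053] T [0.5023 0.104 ]
pinR [ 0.6096 -0.0661  0.0858] [np.float64(0.7067749431597993), np.float64(0.7067749431598004)] S [ 0.6119 -0.0654] T [ 0.6091 -0.0666]
L top [0.5384 0.0974 0.099 ] ang -77.65739112750447 
 [[0.5893 0.1824]
 [0.6189 0.0407]
 [0.4885 0.0139]
 [0.4568 0.1525]]
L scene [0.5401 0.0986 0.099 ] ang -77.35680536205498 
 [[0.5878 0.1822]
 [0.6197 0.0432]
 [0.4918 0.0145]
 [0.4612 0.1543]]
R top [ 0.5753 -0.0686  0.083 ] ang -77.98386800432014 
 [[ 0.6254  0.0138]
 [ 0.6555 -0.1249]
 [ 0.525  -0.1527]
 [ 0.4953 -0.0106]]
R scene [ 0.5784 -0.068   0.083 ] ang -78.65459567203325 
 [[ 0.6279  0.0151]
 [ 0.6565 -0.1234]
 [ 0.5281 -0.1514]
 [ 0.5011 -0.0126]]
```

```bash
python3 - <<'E'
import cv2,numpy as np
a=cv2.imread("pics/top0.png")[180:200,287:312]; b=cv2.imread("pics/scene0.png")[175:195,332:357]
z=lambda i:cv2.resize(i,None,fx=16,fy=16,interpolation=cv2.INTER_NEAREST)
cv2.imwrite("pics/pinz.png",np.hstack([z(a),z(b)]))
E
```

```text
(no output)
```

View pics/pinz.png

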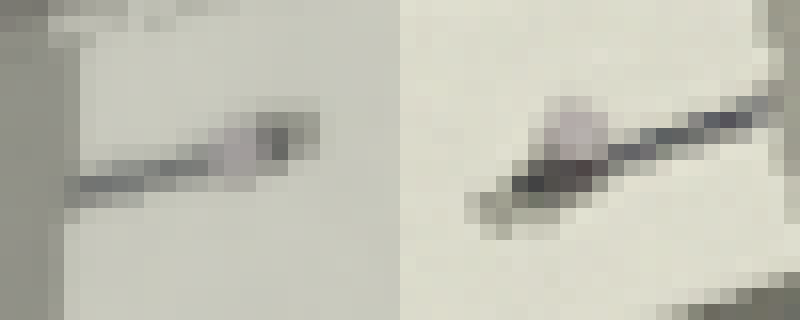

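```bash
python3 - <<'E'
from h import *
np.set_printoptions(precision=4,suppress=True)
s=(342.6,182.1);t=(301.1,189.2)
print(tri(s,t),plane("scene",s,.105),plane("top",t,.105))
from station import robot
st=robot.state();R=np.array(st['ee_rot']);p=np.array(st['tcp_pos'])
ang=np.radians(12.2) # tool y -> (cos,sin)
print("tool y heading",np.degrees(np.arctan2(R[1,1],R[0,1])),"x heading",np.degrees(np.arctan2(R[1,0],R[0,0])))
tgt=np.array([.5385,-.0365,.30]);print("d tool",R.T@(tgt-p),robot.tcp_to_tips)
E
```

```text
(array([0.5721, 0.0945, 0.104 ]), [np.float64(0.49041169075945057), np.float64(0.49041169075938074)]) [0.5728 0.0938 0.105 ] [0.5721 0.095  0.105 ]
tool y heading 65.25956210355584 x heading 155.25955447883098
d tool [-0.5044 -0.3326 -0.0439] 0.025
```

Emit:
send_rows:
  hand: [0.2,0.2,0.2,0.2,0.2,0.2,0.2,0.2]
  offset:
    - [0,0,0]
    - [0,0,0]
    - [0,0,0]
    - [0,0,0]
    - [0,0,0]
    - [0,0,0]
    - [0,0,0]
    - [0,0,0]
  rotation:
    - [0,0,0.0421]
    - [0,0,0.0421]
    - [0,0,0.0421]
    - [0,0,0.0421]
    - [0,0,0.0421]
    - [0,0,0.0421]
    - [0,0,0.0421]
    - [0,0,0]

```text
time: 0.9
tcp_pos: [0.2196, 0.4767, 0.256]
ee_rot: [[-0.209, 0.978, -0.0], [0.978, 0.209, -0.0], [-0.0, -0.0, -1.0]]
force: [-0.5, -0.4, -0.8]
finger_gap: 0.0512
grasp_force: 0.0
```

```bash
cat > st.py <<'E'
import sys,numpy as np
from station import robot
np.set_printoptions(precision=4,suppress=True)
s=robot.state();R=np.array(s['ee_rot']);p=np.array(s['tcp_pos'])
print("t",s['time'],"p",p,"yhead",round(np.degrees(np.arctan2(R[1,1],R[0,1])),2),"z",R[:,2],"F",np.array(s['force']),"gap",s['finger_gap'],"grip",s['grasp_force'])
if len(sys.argv)>3: print("units",R.T@(np.array(list(map(float,sys.argv[1:4])))-p)/.02)
E
python3 st.py .537 -.0368 .2
```

```text
t 0.9 p [0.2196 0.4767 0.256 ] yhead 12.09 z [-0.0003 -0.0005 -1.    ] F [-0.5153 -0.4483 -0.7629] gap 0.051228996487526046 grip 0.0
units [-28.4286  10.1385   2.8087]
```

Emit:
send_rows:
  hand: [0.2,0.2,0.2,0.2,0.2,0.2,0.2,0.2]
  offset:
    - [-0.5,0.2,0]
    - [-1,0.4,0]
    - [-1,0.4,0]
    - [-1,0.4,0]
    - [-1,0.4,0]
    - [-1,0.4,0]
    - [-1,0.4,0]
    - [-1,0.4,0]
  rotation:
    - [0,0,0]
    - [0,0,0]
    - [0,0,0]
    - [0,0,0]
    - [0,0,0]
    - [0,0,0]
    - [0,0,0]
    - [0,0,0]

```text
time: 1.7
tcp_pos: [0.3106, 0.3415, 0.2563]
ee_rot: [[-0.215, 0.977, 0.0], [0.977, 0.215, -0.0], [-0.0, -0.0, -1.0]]
force: [-0.6, 0.3, -1.0]
finger_gap: 0.0515
grasp_force: 0.0
```

Emit:
send_rows:
  hand: [0.2,0.2,0.2,0.2,0.2,0.2,0.2,0.2]
  offset:
    - [-1,0.4,0]
    - [-1,0.4,0]
    - [-1,0.4,0]
    - [-1,0.4,0]
    - [-1,0.4,0]
    - [-1,0.4,0]
    - [-1,0.4,0]
    - [-1,0.4,0]
  rotation:
    - [0,0,0]
    - [0,0,0]
    - [0,0,0]
    - [0,0,0]
    - [0,0,0]
    - [0,0,0]
    - [0,0,0]
    - [0,0,0]

```text
time: 2.5
tcp_pos: [0.4067, 0.1986, 0.2563]
ee_rot: [[-0.215, 0.977, -0.0], [0.977, 0.215, -0.0], [-0.0, -0.0, -1.0]]
force: [0.8, 0.6, -0.6]
finger_gap: 0.0514
grasp_force: 0.0
```

Emit:
send_rows:
  hand: [0.2,0.2,0.2,0.2,0.2,0.2,0.2,0.2]
  offset:
    - [-1,0.4,0]
    - [-1,0.4,0]
    - [-1,0.4,0]
    - [-1,0.4,0]
    - [-1,0.4,0]
    - [-1,0.4,0]
    - [-1,0.4,0]
    - [-1,0.4,0]
  rotation:
    - [0,0,0]
    - [0,0,0]
    - [0,0,0]
    - [0,0,0]
    - [0,0,0]
    - [0,0,0]
    - [0,0,0]
    - [0,0,0]

```text
time: 3.3
tcp_pos: [0.503, 0.0558, 0.2563]
ee_rot: [[-0.215, 0.977, -0.0], [0.977, 0.215, -0.0], [-0.0, -0.0, -1.0]]
force: [0.5, 0.4, 0.5]
finger_gap: 0.0513
grasp_force: 0.0
```

Emit:
send_rows:
  hand: [0.2,0.2,0.2,0.2,0.2,0.2,0.2,0.2]
  offset:
    - [-1,0.3,0]
    - [-1,0.3,0.2]
    - [-1,0.2,0.5]
    - [-1,0,0.5]
    - [-0.6,0,0.5]
    - [-0.3,0,0.5]
    - [0,0,0]
    - [0,0,0]
  rotation:
    - [0,0,0]
    - [0,0,0]
    - [0,0,0]
    - [0,0,0]
    - [0,0,0]
    - [0,0,0]
    - [0,0,0]
    - [0,0,0]

```text
time: 4.1
tcp_pos: [0.539, -0.0348, 0.2124]
ee_rot: [[-0.212, 0.977, -0.0], [0.977, 0.212, 0.0], [0.0, -0.0, -1.0]]
force: [-0.6, 0.1, 0.8]
finger_gap: 0.0509
grasp_force: 0.0
```

```bash
python3 st.py .537 -.0368 .125
```

```text
t 4.1 p [ 0.539  -0.0348  0.2124] yhead 12.26 z [-0.0003  0.0002 -1.    ] F [-0.5698  0.092   0.8427] gap 0.05087491079232299 grip 0.0
units [-0.0798 -0.1175  4.3684]
```

Emit:
send_rows:
  hand: [0.2,0.2,0.2,0.2,0.2,0.2,0.2,0.2]
  offset:
    - [-0.1,-0.1,0.7]
    - [0,0,0.8]
    - [0,0,0.8]
    - [0,0,0.8]
    - [0,0,0.7]
    - [0,0,0.4]
    - [0,0,0.2]
    - [0,0,0]
  rotation:
    - [0,0,0]
    - [0,0,0]
    - [0,0,0]
    - [0,0,0]
    - [0,0,0]
    - [0,0,0]
    - [0,0,0]
    - [0,0,0]

```text
time: 4.9
tcp_pos: [0.5378, -0.0373, 0.1244]
ee_rot: [[-0.212, 0.977, 0.0], [0.977, 0.212, 0.0], [0.0, 0.0, -1.0]]
force: [-0.6, -0.3, -0.9]
finger_gap: 0.0516
grasp_force: 0.0
```

Emit:
send_rows:
  hand: [-0.1,-0.3,-0.5,-0.6,-0.7,-0.8,-0.8,-0.8]
  offset:
    - [0,0,0]
    - [0,0,0]
    - [0,0,0]
    - [0,0,0]
    - [0,0,0]
    - [0,0,0]
    - [0,0,0]
    - [0,0,0]
  rotation:
    - [0,0,0]
    - [0,0,0]
    - [0,0,0]
    - [0,0,0]
    - [0,0,0]
    - [0,0,0]
    - [0,0,0]
    - [0,0,0]

```text
time: 5.7
tcp_pos: [0.5379, -0.0376, 0.1248]
ee_rot: [[-0.212, 0.977, 0.001], [0.977, 0.212, -0.0], [-0.0, 0.001, -1.0]]
force: [-2.1, -0.6, 6.0]
finger_gap: 0.0159
grasp_force: 58.4
```

```bash
python3 st.py .537 -.0368 .125
```

```text
t 5.7 p [ 0.5379 -0.0376  0.1248] yhead 12.22 z [ 0.0007 -0.0001 -1.    ] F [-2.1146 -0.5912  5.9546] gap 0.015890747913405077 grip 58.37295055389404
units [ 0.0478 -0.0363 -0.0117]
```

Emit:
send_rows:
  hand: [-0.8,-0.8,-0.8,-0.8,-0.8,-0.8,-0.8,-0.8]
  offset:
    - [0,0,-0.2]
    - [0,0,-0.4]
    - [0,0,-0.6]
    - [0,0,-0.6]
    - [0,0,-0.6]
    - [0,0,-0.2]
    - [0,0,0]
    - [0,0,0]
  rotation:
    - [0,0,0]
    - [0,0,0]
    - [0,0,0]
    - [0,0,0]
    - [0,0,0]
    - [0,0,0]
    - [0,0,0]
    - [0,0,0]

```text
time: 6.5
tcp_pos: [0.5376, -0.0375, 0.1759]
ee_rot: [[-0.212, 0.977, -0.0], [0.977, 0.212, 0.0], [0.0, -0.0, -1.0]]
force: [-0.2, -0.0, -2.7]
finger_gap: 0.0164
grasp_force: 58.6
```

```bash
python3 st.py .5723 .0945 .18; python3 - <<'E'
from station import robot, optics
import cv2,numpy as np
F=[]
for n in ("scene","top"):
    im=optics.read_camera(n); cv2.imwrite(f"pics/{n}1.png",cv2.cvtColor(im,cv2.COLOR_RGB2BGR));F.append(robot.state()['force'])
print(F)
b=cv2.imread("pics/scene1.png")[120:230,235:385]
cv2.imwrite("pics/s1c.png",cv2.resize(b,None,fx=5,fy=5,interpolation=cv2.INTER_CUBIC))
E
```

```text
t 6.5 p [ 0.5376 -0.0375  0.1759] yhead 12.21 z [-0.0005  0.0001 -1.    ] F [-0.1904 -0.0328 -2.7329] gap 0.01638634615177339 grip 58.58778476715088
units [ 6.0845  3.0945 -0.204 ]
[array([-0.39341259, -0.16668401, -3.60076387]), array([-0.10021752, -0.41685284, -2.37373253])]
```

View pics/s1c.png

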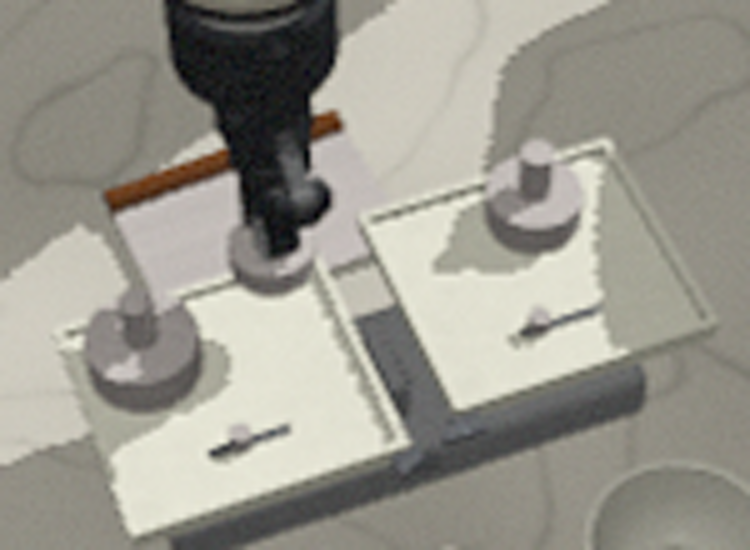

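Emit:
send_rows:
  hand: [-0.8,-0.8,-0.8,-0.8,-0.8,-0.8,-0.8,-0.8]
  offset:
    - [0.5,0.2,0]
    - [0.9,0.5,0]
    - [1,0.5,0]
    - [1,0.5,0]
    - [1,0.5,0]
    - [1,0.5,0]
    - [0.5,0.3,0]
    - [0.1,0.1,0]
  rotation:
    - [0,0,0]
    - [0,0,0]
    - [0,0,0]
    - [0,0,0]
    - [0,0,0]
    - [0,0,0]
    - [0,0,0]
    - [0,0,0]

```text
time: 7.4
tcp_pos: [0.573, 0.0941, 0.176]
ee_rot: [[-0.213, 0.977, -0.0], [0.977, 0.213, 0.0], [0.0, -0.0, -1.0]]
force: [-0.3, 0.3, -1.9]
finger_gap: 0.0161
grasp_force: 58.6
```

Emit:
send_rows:
  hand: [-0.8,-0.8,-0.8,-0.8]
  offset:
    - [0,0,0.2]
    - [0,0,0.2]
    - [0,0,0]
    - [0,0,0]
  rotation:
    - [0,0,0]
    - [0,0,0]
    - [0,0,0]
    - [0,0,0]

```text
time: 7.8
tcp_pos: [0.5728, 0.0923, 0.1682]
ee_rot: [[-0.211, 0.978, -0.0], [0.978, 0.211, -0.0], [0.0, -0.0, -1.0]]
force: [0.9, -0.2, -1.8]
finger_gap: 0.0158
grasp_force: 58.6
```

```bash
cat > av.py <<'E'
import numpy as np
from station import robot,optics
np.set_printoptions(precision=3,suppress=True)
F=[];P=[]
for i in range(8):
    optics.read_camera("scene");s=robot.state();F.append(s['force']);P.append(s['tcp_pos'])
print("F",np.mean(F,0),"sd",np.std(F,0))
E
python3 av.py; python3 st.py .5723 .0945 .148;
```

```text
F [-0.052 -0.153 -1.95 ] sd [0.424 0.398 0.422]
t 8.2 p [0.573  0.0928 0.1684] yhead 12.21 z [ 0.0001 -0.     -1.    ] F [ 0.8233  0.3603 -1.5195] gap 0.015952033778794263 grip 58.64471912384033
units [ 0.0886 -0.0147  1.018 ]
```

Emit:
send_rows:
  hand: [-0.8,-0.8,-0.8,-0.8,-0.8,-0.8,-0.8]
  offset:
    - [0.09,0,0.2]
    - [0,0,0.2]
    - [0,0,0.2]
    - [0,0,0.2]
    - [0,0,0.2]
    - [0,0,0]
    - [0,0,0]
  rotation:
    - [0,0,0]
    - [0,0,0]
    - [0,0,0]
    - [0,0,0]
    - [0,0,0]
    - [0,0,0]
    - [0,0,0]

```text
time: 8.9
tcp_pos: [0.5727, 0.0945, 0.1483]
ee_rot: [[-0.211, 0.977, 0.0], [0.977, 0.211, -0.0], [-0.0, 0.0, -1.0]]
force: [1.1, -0.6, -1.0]
finger_gap: 0.0162
grasp_force: 58.6
```

```bash
python3 av.py; python3 st.py .5723 .0945 .142
```

```text
F [ 1.108 -1.361 -1.236] sd [0.545 0.726 0.526]
t 9.3 p [0.5727 0.0946 0.1484] yhead 12.21 z [ 0.0003 -0.0001 -1.    ] F [ 1.7231 -1.7957 -2.2066] gap 0.01590632073337745 grip 58.59406113624573
units [ 0.0008 -0.0205  0.3193]
```

Emit:
send_rows:
  hand: [-0.8,-0.8,-0.8]
  offset:
    - [-0.045,0.02,0]
    - [0,0,0]
    - [0,0,0]
  rotation:
    - [0,0,0]
    - [0,0,0]
    - [0,0,0]

```text
time: 9.6
tcp_pos: [0.5729, 0.0939, 0.1482]
ee_rot: [[-0.212, 0.977, -0.0], [0.977, 0.212, 0.0], [0.0, -0.0, -1.0]]
force: [0.1, -0.6, -1.3]
finger_gap: 0.0161
grasp_force: 58.6
```

```bash
python3 av.py; python3 st.py .5723 .0945 .142
```

```text
F [-0.181 -0.032 -1.922] sd [0.288 0.495 0.506]
t 10.0 p [0.5731 0.0938 0.1483] yhead 12.21 z [-0.0001  0.     -1.    ] F [-0.2222  0.1818 -1.6114] gap 0.01597735353139362 grip 58.58823537826538
units [ 0.0417 -0.0329  0.3135]
```

Emit:
send_rows:
  hand: [-0.8,-0.8,-0.8,-0.8,-0.8]
  offset:
    - [0,0,0.1]
    - [0,0,0.1]
    - [0,0,0.1]
    - [0,0,0]
    - [0,0,0]
  rotation:
    - [0,0,0]
    - [0,0,0]
    - [0,0,0]
    - [0,0,0]
    - [0,0,0]

```text
time: 10.5
tcp_pos: [0.5731, 0.0938, 0.1422]
ee_rot: [[-0.212, 0.977, -0.0], [0.977, 0.212, -0.0], [0.0, -0.0, -1.0]]
force: [-0.2, 0.5, -2.8]
finger_gap: 0.0161
grasp_force: 58.6
```

```bash
python3 av.py; python3 st.py .5723 .0945 .142
```

```text
F [-0.002 -0.095 -2.011] sd [0.331 0.446 0.326]
t 10.9 p [0.5732 0.0938 0.1423] yhead 12.21 z [ 0.0001 -0.     -1.    ] F [-0.1143 -0.2078 -1.8157] gap 0.015921139699516827 grip 58.5942417383194
units [ 0.0428 -0.0359  0.0158]
```

Emit:
send_rows:
  hand: [-0.8,-0.8,-0.8,-0.8,-0.8,-0.8,-0.8,-0.8]
  offset:
    - [0,0,0.05]
    - [0,0,0.05]
    - [0,0,0.07]
    - [0,0,0.1]
    - [0,0,0.1]
    - [0,0,0.1]
    - [0,0,0]
    - [0,0,0]
  rotation:
    - [0,0,0]
    - [0,0,0]
    - [0,0,0]
    - [0,0,0]
    - [0,0,0]
    - [0,0,0]
    - [0,0,0]
    - [0,0,0]

```text
time: 11.7
tcp_pos: [0.5731, 0.0938, 0.1329]
ee_rot: [[-0.212, 0.977, -0.0], [0.977, 0.212, -0.0], [0.0, -0.0, -1.0]]
force: [0.3, 0.2, -0.6]
finger_gap: 0.0158
grasp_force: 58.8
```

```bash
python3 av.py; python3 st.py .5723 .0945 .142
```

```text
F [-0.12   0.554  0.223] sd [0.413 0.466 0.453]
t 12.1 p [0.5731 0.0938 0.1329] yhead 12.21 z [ 0.  0. -1.] F [-0.109  -0.3309 -0.7144] gap 0.01634537978190317 grip 58.78126859664917
units [ 0.0424 -0.0339 -0.4549]
```

Emit:
send_rows:
  hand: [-0.6,-0.5,-0.4,-0.3,-0.2,-0.2,-0.2]
  offset:
    - [0,0,0]
    - [0,0,0]
    - [0,0,0]
    - [0,0,0]
    - [0,0,0]
    - [0,0,0]
    - [0,0,0]
  rotation:
    - [0,0,0]
    - [0,0,0]
    - [0,0,0]
    - [0,0,0]
    - [0,0,0]
    - [0,0,0]
    - [0,0,0]

```text
time: 12.8
tcp_pos: [0.5731, 0.0938, 0.1329]
ee_rot: [[-0.212, 0.977, -0.0], [0.977, 0.212, -0.0], [-0.0, -0.0, -1.0]]
force: [0.4, 0.3, -0.4]
finger_gap: 0.0341
grasp_force: 0.0
```

Emit:
send_rows:
  hand: [-0.2,-0.2,-0.2,-0.2,-0.2,-0.2,-0.2,-0.2]
  offset:
    - [0,0,-0.2]
    - [0,0,-0.4]
    - [0,0,-0.7]
    - [0,0,-1]
    - [0,0,-1]
    - [0,0,-1]
    - [0,0,-1]
    - [0,0,-1]
  rotation:
    - [0,0,0]
    - [0,0,0]
    - [0,0,0]
    - [0,0,0]
    - [0,0,0]
    - [0,0,0]
    - [0,0,0]
    - [0,0,0]

```text
time: 13.6
tcp_pos: [0.573, 0.0938, 0.2605]
ee_rot: [[-0.212, 0.977, 0.001], [0.977, 0.212, 0.0], [-0.0, 0.001, -1.0]]
force: [0.3, -0.4, 0.3]
finger_gap: 0.0342
grasp_force: 0.0
```

Emit:
send_rows:
  hand: [-0.2,-0.2,-0.2,-0.2,-0.2,-0.2,-0.2,-0.2]
  offset:
    - [1,-0.5,0]
    - [1,-0.5,0]
    - [1,-0.5,0]
    - [1,-0.5,0]
    - [1,-0.5,0]
    - [1,-0.5,0]
    - [1,-0.5,0]
    - [0,0,0]
  rotation:
    - [0,0,0]
    - [0,0,0]
    - [0,0,0]
    - [0,0,0]
    - [0,0,0]
    - [0,0,0]
    - [0,0,0]
    - [0,0,0]

```text
time: 14.4
tcp_pos: [0.4737, 0.2173, 0.2598]
ee_rot: [[-0.214, 0.977, 0.001], [0.977, 0.214, 0.001], [0.0, 0.001, -1.0]]
force: [0.0, -0.0, -0.5]
finger_gap: 0.0344
grasp_force: 0.0
```

```bash
python3 st.py; python3 - <<'E'
from station import optics
import cv2,numpy as np
L=[]
for n,(r,c) in {"top":(145,265),"scene":(135,235)}.items():
    im=optics.read_camera(n)[r:r+100,c:c+155,::-1]
    L.append(cv2.resize(im,None,fx=2.58*2 if 0 else 5,fy=5,interpolation=cv2.INTER_CUBIC))
cv2.imwrite("pics/s2.png",L[1]);cv2.imwrite("pics/t2.png",L[0])
E
```

```text
t 14.4 p [0.4737 0.2173 0.2598] yhead 12.33 z [ 0.0005  0.0005 -1.    ] F [ 0.002  -0.0042 -0.4838] gap 0.03443473254236268 grip 0.0
```

View pics/s2.png

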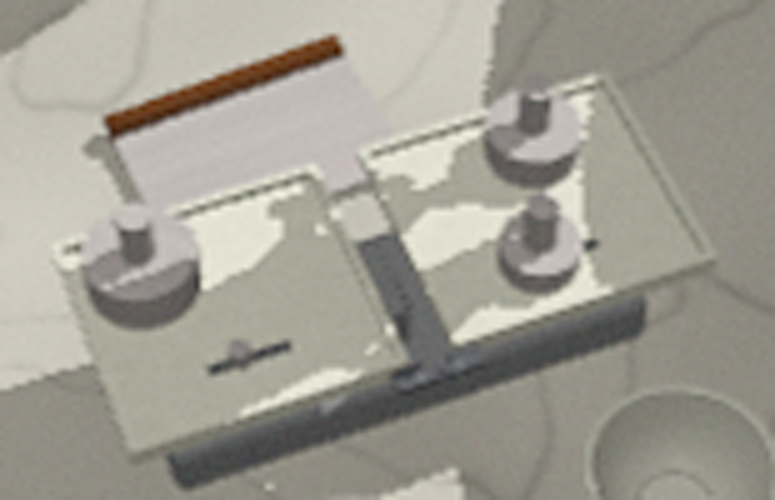

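View pics/t2.png

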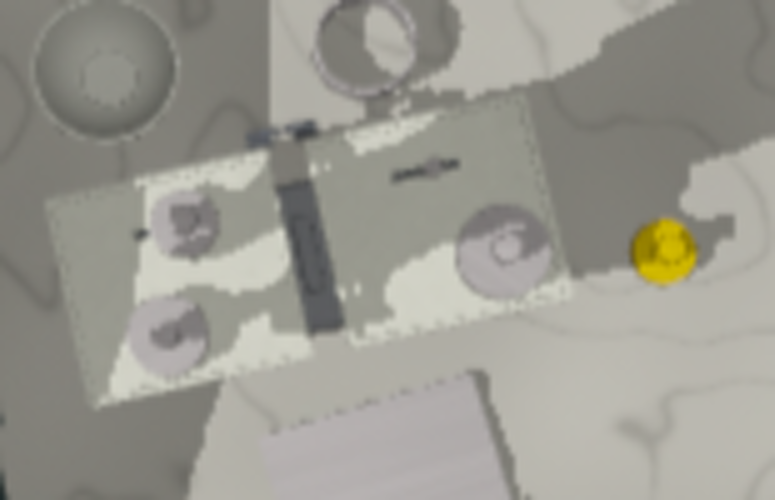

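The small weight sits over the pin of the left pan, with its disc at about (540,255) in the scene crop. The large weight (140,265) and the medium one (532,130) are where they were, and the pointers face each other at about (400,378) and (460,360). The pans are level, so I'm handing in.

```bash
python3 -c "
from station import robot
print(robot.hand_in())"
```

```text
the job is handed in; nothing more can be done
None
```

I moved the small weight from the large weight's pan onto the other pan's pin, released it, and handed the job in at about 14.5 s; the final pictures show the pans level and the other weights in place, but no verdict came back.

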